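# Unclamp a slotted bracket and push it off the ledge into the chute

### The job

Strip the bench jig: lift the brass thumb nut off the stud and put it in the empty red tray beside the jig, then the black spacer likewise. Then slide the yellow bracket sideways off the stud into the lane without lifting it off the ledge, and push it along the lane, under the clear hood and over the edge so that it drops down the chute and comes to rest in the catch tray. Leave the tin, the flux bottle, the solder reel and the brass weight where they stand.

Things in the scene. Friction and masses are not known exactly. Their poses are not given: they have to be found in the camera images.
- jig: fixed blue bench jig with aluminium ledge. Origin on the bench under the stud, z up, x = the way of the push to the chute (roughly to the robot's left), y = from the stud to the lane (roughly towards the robot); yaw varies. Ledge top 100 mm above the bench, over x -80 to +94, y -63 to +127 mm. On the lane's near side is a fence 14 mm high, inner face at y = +117, from x = -77 to the hood's wall
- stud_foot (a point): foot of the upright fixed stud, on the ledge top; axes as the jig's. The stud is 9 mm thick and 49 mm tall
- lane_edge (a point): middle of the lane's drop edge, where the ledge ends: x = +94, y = +80 mm of the jig, at ledge height; axes as the jig's. The bracket tips over by itself once the rear face of its flange is about 19 mm before this edge. A steel slide falls from here at 56 degrees to the catch tray
- hood_lip (a point): middle of the near lower edge of the flat clear hood (2.5 mm thick, 118 mm long in x): x = +46, y = +80 mm of the jig, 78 mm over the ledge; axes as the jig's. Walls 4 mm thick carry it, inner faces at y = +41 and +119; a lead-in plate 16 mm high flares from the wall on the stud's side back to x = +35, y = +33. The edge is 48 mm past the lip: lean the tool, fingertips leading under it
- catch_floor (a point): middle of the catch tray's floor at the foot of the chute, x = +200, y = +80 mm of the jig, 5 mm above the bench; axes as the jig's. Floor from x = +154 to +247, 78 mm wide, walls 60 mm high
- nut_mid (a point): centre of the brass thumb nut, knurled ring 32 mm across and 16 mm high with a 13 mm plain hole. It lies loose on the spacer, on the stud (bottom 28 mm over the ledge); it lifts straight off, no turning, 40 g
- spacer_mid (a point): half-way up the black stepped spacer, 28 mm high, 13 mm hole, 30 g: body 30 mm across, 22 mm high; below it a collar 22 mm across, 6 mm high, which stands on the ledge in the bracket's pocket and locks the bracket to the stud until the spacer is lifted off
- bracket_mid (a point): near the centre of mass of the yellow angle bracket (about 150 g), 12 mm behind its pocket's centre, 10 mm above its underside. Axes at the start nearly the jig's. Foot plate 6 mm thick, from 34 mm behind to 28 mm before the pocket's centre in x, 64 mm in y. A 15 mm slot runs from the 26 mm pocket to the -y edge, so it slides off the stud to +y: clear after 40 mm, mid-lane after 80 mm
- flange_mid (a point): centre of the bracket's upright flange along the rear (-x) edge of its foot: 8 mm thick in x, 64 mm in y, top 32 mm over the ledge. This point is 30 mm behind the pocket's centre, 19 mm above the underside; axes as the bracket's. The flange can be pinched from above to drag the bracket; its rear face is the face to push
- tray: fixed empty red open tray (another red tray with a blue card far to the left is not meant), origin under its centre, 101 mm along its x, 111 mm along its y, walls 5 mm thick and 31 mm high, floor 2 mm thick. It stands left or right of the jig
- wipes: fixed pack of wipes, white and green, 115 x 115 x 40 mm, origin under its centre; stands on the other side of the jig from the tray
- tin_mid (a point): centre of a small blue and white tin, 33 mm across, 16 mm high, on the ledge beyond the stud in the jig's x; leave it
- flux_mid (a point): centre of a flux bottle with red cap and needle, 35 mm across, 100 mm high, on the far side of the chute; leave it
- reel_mid (a point): centre of a green and white solder reel, 60 mm across, 45 mm high, behind the jig, away from the robot; leave it
- weight_mid (a point): centre of a brass hold-down weight, 30 mm across, 26 mm high, on the robot's side of the chute; leave it
Things that resemble listed ones, but are neither listed nor needed, are in the scene too. There is more than one size of the part that bears nut_mid; the job needs the smallest.

How it is judged:
On the way, in this order (a step that is already met when the one before it is completed fails the run):
1. the thumb nut lies in the red tray while the spacer is still on the stud (x of nut_mid in the frame of tray between -0.046 and 0.046 m and y of nut_mid in the frame of tray between -0.051 and 0.051 m and z of nut_mid in the frame of tray between -0.005 and 0.045 m and horizontal distance between spacer_mid and stud_foot below 0.012 m and z of spacer_mid in the frame of stud_foot below 0.022 m), for 0.2 s.
2. the spacer lies in the red tray while the bracket is still on the stud (x of spacer_mid in the frame of tray between -0.046 and 0.046 m and y of spacer_mid in the frame of tray between -0.051 and 0.051 m and z of spacer_mid in the frame of tray between -0.005 and 0.045 m and y of bracket_mid in the frame of jig below 0.03 m), for 0.2 s.
3. the bracket has been slid off the stud into the lane and rests on the ledge before the drop (x of bracket_mid in the frame of jig between -0.08 and 0.09 m and y of bracket_mid in the frame of jig between 0.045 and 0.115 m and z of bracket_mid in the frame of jig between 0.1 and 0.12 m), for 0.1 s.
At the end, for the whole second after the job is handed in: the bracket rests in the catch tray at the foot of the chute (its centre within the tray and less than 60 mm above the bench), the nut and the spacer lie in the red tray, and all three are at rest (x of bracket_mid in the frame of jig between 0.13 and 0.25 m and y of bracket_mid in the frame of jig between 0.035 and 0.125 m and z of bracket_mid in the frame of jig between 0 and 0.06 m and linear speed of each of bracket, nut, spacer below 0.02 m/s and x of nut_mid in the frame of tray between -0.046 and 0.046 m and y of nut_mid in the frame of tray between -0.051 and 0.051 m and z of nut_mid in the frame of tray between -0.005 and 0.045 m and x of spacer_mid in the frame of tray between -0.046 and 0.046 m and y of spacer_mid in the frame of tray between -0.051 and 0.051 m and z of spacer_mid in the frame of tray between -0.005 and 0.045 m); the robot touches nothing.
It fails at once if the round blue and white tin is moved by more than 20 mm (distance of tin_mid from where it was at the start of the episode above 0.02 m).
It fails at once if the flux bottle is moved by more than 20 mm (distance of flux_mid from where it was at the start of the episode above 0.02 m).
It fails at once if the solder reel is moved by more than 20 mm (distance of reel_mid from where it was at the start of the episode above 0.02 m).
It fails at once if the brass weight is moved by more than 20 mm (distance of weight_mid from where it was at the start of the episode above 0.02 m).
It fails at once if the bracket is lifted more than 25 mm off the ledge (height (world z) of bracket_mid above 0.135 m).
It also fails if it takes over 72 s, if anything falls off the work surface, if the arm or the gripper's body presses on something with over 40 N, if the wrist force passes 120 N, or if a joint passes its speed limit or range.

### The arm

A 7-joint arm with a two-finger parallel gripper is mounted at the origin on a cart in front of the work surface, level with it; the furniture and walls round the work are solid. World frame = base frame: x ahead of the robot, y to its left, z up, the work surface at z = 0. Lengths are in m, angles in rad, forces in N, time in s.
With the tool pointing down it reaches from about 0.35 to 0.9 m from the base axis. Payload 8.1 kg.
Tool frame: the origin (TCP) lies at the very end of the fingers, on their centre line; the grasp point (between the pads) lies manip.grip_point_offset behind it (manip.grip_point_offset is the distance from the TCP to the grasp point, in m); z points along the fingers, y is the line along which they close (so a half turn about z gives the same grasp; the last joint's range is limited). The gripper opens to 85 mm and grips with 20 to 120 N. Pads are 22 mm wide; open, the fingers measure 114 mm over their backs; the gripper's body (76 mm by 85 mm) begins 54 mm behind the grasp point. The pads swing forward as they close: fully open they stand 13 mm farther back than shut.
Start: joints at [-1.417, 0.434, 0.025, 1.573, -0.012, 1.134, -0.075], TCP at [0.159, 0.605, 0.231] pointing down, gripper open.
Joint ranges: [-2.62, 2.62], [-0.44, 2.09], [-1.27, 1.32], [0.08, 2.57], [-1.32, 4.46], [0.12, 2], [-2.74, 2.74]. Speed limits (rad/s): [2.22, 2.22, 3.01, 3.01, 3.14, 3.14, 3.14].

### API

Orientations are given as a unit quaternion [w, x, y, z].
In Python, from workcell import manip, vision gives the robot as it stands.
- The arm moves only by the tool arm_command, never from a script. Its argument "rows" is a list of rows, each a list of 7 numbers: the opening, from -1 (shut) to 1 (fully open), then the shift along the tool's x, y, z in cm, then the turn, a rotation vector about the tool's x, y, z in degrees. In form: [[jaw, dx, dy, dz, rx, ry, rz], ...]. A call has 1 to 5 rows; each row is the pose to reach, as a shift and turn from the pose commanded when the call began, along the tool's axes at that moment; what a row does not reach only later rows make up. A row lasts 1/12 s, in which the tool goes at most 41.7 mm and 7.16 degrees, less where a joint would pass 70% of its speed; a pose out of reach is approached as far as the arm can. A call with a gripper value outside its range is refused whole. The fingers move at their own pace and stop on an object; "grip_force" is the grip in N (left out, the last holds). Time passes only in rows, so rows that repeat a pose let the fingers close. It gives the time, the measured TCP pose, the force, the opening and the grip force at its end, in the units of the state.
- manip.sense(): the state, without advancing time (a new reading comes with each control period).
- vision.get_image(name): name is "scene" or "top" or "wrist"; returns a dict with "color" (480x640x3 uint8, red, green, blue), "depth" (480x640 float32, m along the optical axis (not along the pixel's ray), 0 where there is no reading), "fx", "fy", "cx", "cy" (pixels), "T" (4x4, takes a point from camera to world coordinates). Camera axes: x right, y up, looking along -z (the intrinsics and any distortion apply to the point x, -y, -z); pixel columns grow to the right and rows downward; lengths in m; the calibration is good to about 2 mm. A picture is of the moment at which its call begins.
- manip.finish_job(): hands the job in; it is judged then, once.
The state is a dict: "clock": time; "joint_positions": joint angles; "joint_velocities": joint speeds; "effort": joint torques, N m; "tool_pos": TCP position; "eef_rot": TCP orientation; "force": force on the tool from outside, world axes, zero at the start; "torque": the same for the moment, N m; "gripper_width": opening from 0.0 (shut) to 1.0 (fully open); "grasp_force": force on a finger pad.
Only numpy, scipy, OpenCV 4.12 (cv2) and the standard library are available. Lean on these libraries where they do the work, as an engineer would, in place of code of your own. Each camera call takes 0.05 s, during which the arm holds its last target. There are 200 camera calls.

## Working session

There is one attempt and no reset: what is moved stays moved. The work goes in short steps, Python scripts to look and compute and a tool call to move; the robot and the scene stay as the last step left them, time stands still between calls to the robot, and variables do not carry over. Pictures are saved under pics/ and viewed, at most 10 in all, crops included, and the job is handed in when it is done.

Besides the shell and the picture viewer there is one more tool, called after "Call:" as name(argument=value, ...) on one line, values as JSON. arm_command: Moves the arm, as the interface text tells. Its arguments: {"type":"object","properties":{"rows":{"type":"array","items":{"type":"array","items":{"type":"number"}}},"grip_force":{"type":"number"}},"required":["rows"]}

```bash
mkdir -p pics
cat > h.py <<'E'
import numpy as np, cv2
from workcell import manip, vision
def grab(n):
    im=vision.get_image(n); np.savez('pics/%s.npz'%n,**{k:np.array(v) for k,v in im.items()}); return im
def load(n): return dict(np.load('pics/%s.npz'%n))
def cloud(im):
    d=im['depth']; v,u=np.mgrid[:480,:640]
    P=np.stack([(u-im['cx'])/im['fx']*d,-(v-im['cy'])/im['fy']*d,-d],-1)
    return P@im['T'][:3,:3].T+im['T'][:3,3]
def save(im,name,crop=None,s=1):
    c=im['color'][...,::-1]
    if crop: x0,y0,x1,y1=crop; c=c[y0:y1,x0:x1]
    cv2.imwrite('pics/'+name,cv2.resize(c,None,fx=s,fy=s,interpolation=cv2.INTER_CUBIC))
E
python3 - <<'E'
from h import *
for n in('scene','top'): save(grab(n),n+'.png')
print(manip.sense(), manip.grip_point_offset)
for n in('scene','top'):
    i=load(n); print(n,i.keys(),i['T'].round(3).tolist(),i['fx'])
E
```

```text
{'clock': 0.1, 'joint_positions': array([-1.41656559,  0.43517265,  0.02495219,  1.57401296, -0.01162151,
        1.13402417, -0.07509064]), 'joint_velocities': array([-5.24031242e-04, -1.52469363e-04, -4.36179824e-04, -1.62672841e-03,
       -7.72475904e-04,  1.68390362e-05, -1.35901763e-03]), 'effort': array([ 4.39174837e-03, -6.71753669e+01,  1.02896702e+00, -3.16902137e+01,
        1.58459513e-02,  7.12208479e-03, -5.75596701e-06]), 'tool_pos': array([0.15867437, 0.60403813, 0.23058954]), 'eef_rot': array([-4.17903757e-05,  1.28087391e-01,  9.91762612e-01, -7.34910053e-04]), 'force': array([-0.10729911, -0.1428909 ,  0.57555907]), 'torque': array([ 0.00121744, -0.0105784 ,  0.01260679]), 'grasp_force': 0.0, 'gripper_width': 1.0035367026290247} 0.0187
scene dict_keys(['color', 'depth', 'fx', 'fy', 'cx', 'cy', 'T']) [[0.499, 0.63, -0.595, -0.124], [-0.867, 0.361, -0.344, -0.432], [-0.002, 0.687, 0.726, 0.941], [0.0, 0.0, 0.0, 1.0]] 489.7225573546727
top dict_keys(['color', 'depth', 'fx', 'fy', 'cx', 'cy', 'T']) [[-0.01, 0.992, -0.129, 0.405], [-1.0, -0.006, 0.028, -0.013], [0.027, 0.129, 0.991, 1.045], [0.0, 0.0, 0.0, 1.0]] 482.8532534709401
```

View pics/scene.png

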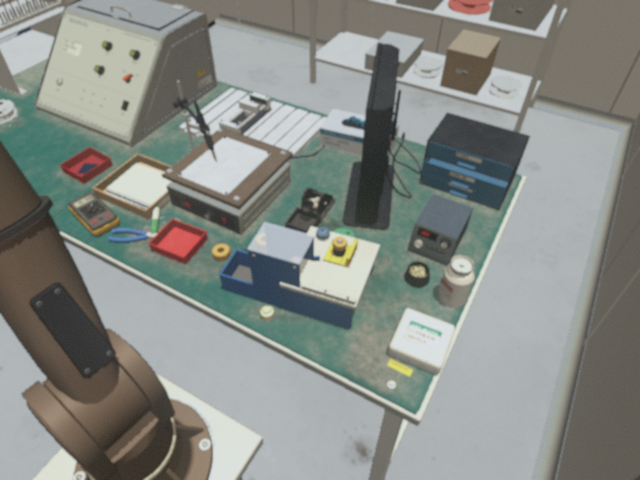

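View pics/top.png

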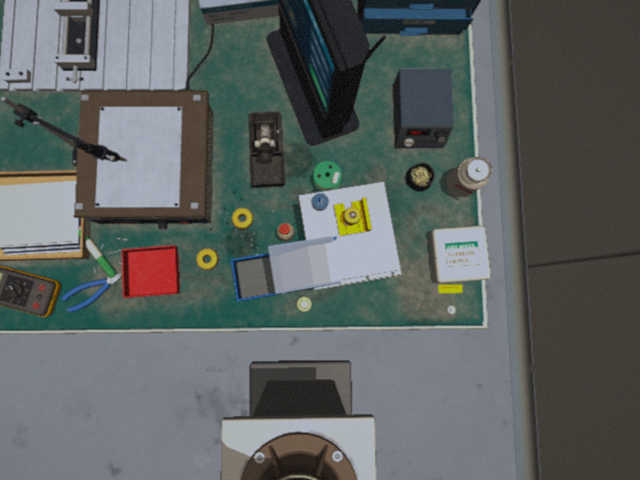

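The scene view shows the jig at right centre, with the stud, nut and yellow bracket near (340,245) and the red tray at (180,240). In the top view the nut is at about (351,215), the ledge corners are near (300,195), (384,183), (400,272), the tray is at (151,271) and the weight at (304,304).

Run:
```python
from h import *
i=load('top'); save(i,'topc.png',(225,155,425,305),4)
P=cloud(i)
z=P[...,2]
v,u=np.mgrid[:480,:640]
reg=(u>230)&(u<420)&(v>170)&(v<300)
m=reg&(abs(z-0.1)<.006)
r=cv2.minAreaRect(P[m][:,:2].astype(np.float32)); print('ledge',m.sum(),r,cv2.boxPoints(r).round(4).tolist())
for uv in [(351,215),(345,215),(357,215),(351,225),(300,195),(384,183),(399,272),(320,285),(151,271),(124,250),(178,248),(179,292),(126,296),(304,304),(320,201)]: print(uv,P[uv[1],uv[0]].round(4))
hsv=cv2.cvtColor(i['color'],cv2.COLOR_RGB2HSV)
red=((hsv[...,0]<8)|(hsv[...,0]>172))&(hsv[...,1]>150)&(u>100)&(u<200)&(v>230)&(v<310)
for lo,hi in((.024,.04),(-.01,.012)):
    q=P[red&(z>lo)&(z<hi)]; print('tray',len(q),cv2.minAreaRect(q[:,:2].astype(np.float32)),np.median(q[:,2]))
```

```text
ledge 5754 ((0.5192927122116089, -0.07206660509109497), (0.1905108243227005, 0.23960678279399872), 8.876200675964355) [[0.4066999852657318, 0.031599998474121094], [0.44369998574256897, -0.20509999990463257], [0.6319000124931335, -0.17569999396800995], [0.5949000120162964, 0.061000000685453415]]
(351, 215) [ 0.5549 -0.104   0.1465]
(345, 215) [ 0.5552 -0.0927  0.1454]
(357, 215) [ 0.5552 -0.1155  0.1448]
(351, 225) [ 0.542  -0.1079  0.1039]
(300, 195) [ 0.6036 -0.0075  0.0999]
(384, 183) [ 6.510e-01 -1.936e-01 -1.000e-04]
(399, 272) [ 0.4482 -0.1981  0.1147]
(320, 285) [ 0.4232 -0.0428  0.1804]
(151, 271) [0.46   0.3125 0.0008]
(124, 250) [0.5029 0.3615 0.0281]
(178, 248) [ 0.5094  0.2575 -0.003 ]
(179, 292) [0.4148 0.2496 0.0095]
(126, 296) [0.4074 0.3518 0.0328]
(304, 304) [ 0.3873 -0.0142  0.0267]
(320, 201) [ 0.5882 -0.0467  0.1154]
tray 322 ((0.458699107170105, 0.307658851146698), (0.10020601004362106, 0.11140543967485428), 4.0793137550354) 0.029757668193182263
tray 2130 ((0.4574792683124542, 0.30767977237701416), (0.09741557389497757, 0.1084723025560379), 4.120596885681152) 0.002878798615245648
```

View pics/topc.png

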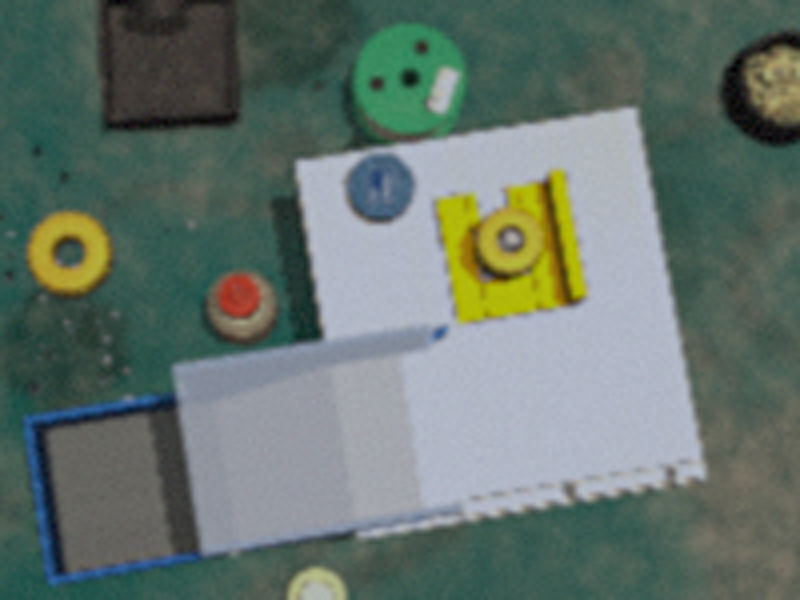

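The crop shows the nut centred on the stud at crop (510,240) and the bracket flange on its right at x≈570. The hood runs to x≈405, with the tin at (380,187) and the weight at (315,590). The jig yaw is about 98.9°.

```bash
cat >> h.py <<'E'
from scipy.spatial.transform import Rotation as Rt
def pose():
    s=manip.sense(); q=s['eef_rot']; return np.array(s['tool_pos']),Rt.from_quat([q[1],q[2],q[3],q[0]])
def down(ydeg):  # tool z down, tool y along world angle ydeg
    a=np.radians(ydeg); y=np.array([np.cos(a),np.sin(a),0]); z=np.array([0,0,-1.]); return Rt.from_matrix(np.c_[np.cross(y,z),y,z])
def plan(goals,p=None,R=None):
    if p is None: p,R=pose()
    for g in goals:
        gp=np.array(g[0]); gR=g[1]; n=g[2] if len(g)>2 else 1
        rv=(R.inv()*gR).as_rotvec()
        for k in range(n):
            pp=p+(gp-p)/(n-k); RR=R*Rt.from_rotvec(rv/n)
            print('shift',(R.inv().apply(pp-p)*100).round(2),'rot',np.degrees((R.inv()*RR).as_rotvec()).round(1))
            p,R=pp,RR
E
python3 - <<'E'
from h import *
plan([((.52,-.1,.30),down(8.9),5)])
i=grab('wrist'); p,R=pose()
T=i['T']; print('cam in tool',R.inv().apply(T[:3,3]-p).round(3),R.inv().apply(-T[:3,2]).round(3),R.inv().apply(T[:3,0]).round(2))
E
```

```text
shift [-10.57 -11.78  -1.37] rot [-0.   0.  13.3]
shift [-12.99  -9.04  -1.37] rot [-0.   0.  13.3]
shift [-14.72  -5.82  -1.38] rot [-0.   0.  13.3]
shift [-15.66  -2.28  -1.38] rot [-0.   0.  13.3]
shift [-15.77   1.38  -1.39] rot [-0.   0.  13.3]
cam in tool [ 0.076  0.    -0.142] [-0.298  0.     0.955] [0. 1. 0.]
```

Call:
arm_command(rows=[[1, -10.6, -11.8, -1.4, 0, 0, 13.3], [1, -10.6, -11.8, -1.4, 0, 0, 13.3], [1, -10.6, -11.8, -1.4, 0, 0, 13.3], [1, -10.6, -11.8, -1.4, 0, 0, 13.3], [1, -10.6, -11.8, -1.4, 0, 0, 13.3]])

```text
clock: 0.57
tool_pos: [0.2358, 0.4571, 0.2459]
eef_rot: [0.001, 0.246, 0.969, -0.001]
force: [-0.1, 0.4, 0.2]
gripper_width: 0.998
grasp_force: 0.0
```

Call:
arm_command(rows=[[1, -13, -9, -1.4, 0, 0, 13.3], [1, -13, -9, -1.4, 0, 0, 13.3], [1, -13, -9, -1.4, 0, 0, 13.3], [1, -13, -9, -1.4, 0, 0, 13.3], [1, -13, -9, -1.4, 0, 0, 13.3]])

```text
clock: 0.98
tool_pos: [0.3072, 0.3168, 0.2599]
eef_rot: [0.001, 0.357, 0.934, -0.0]
force: [0.4, 0.2, -0.9]
gripper_width: 1.0
grasp_force: 0.0
```

Call:
arm_command(rows=[[1, -14.7, -5.8, -1.4, 0, 0, 13.3], [1, -14.7, -5.8, -1.4, 0, 0, 13.3], [1, -14.7, -5.8, -1.4, 0, 0, 13.3], [1, -14.7, -5.8, -1.4, 0, 0, 13.3], [1, -14.7, -5.8, -1.4, 0, 0, 13.3]])

```text
clock: 1.4
tool_pos: [0.3787, 0.1763, 0.2741]
eef_rot: [0.001, 0.463, 0.887, 0.0]
force: [-0.9, -0.0, -0.2]
gripper_width: 1.002
grasp_force: 0.0
```

Call:
arm_command(rows=[[1, -15.7, -2.3, -1.4, 0, 0, 13.3], [1, -15.7, -2.3, -1.4, 0, 0, 13.3], [1, -15.7, -2.3, -1.4, 0, 0, 13.3], [1, -15.7, -2.3, -1.4, 0, 0, 13.3], [1, -15.7, -2.3, -1.4, 0, 0, 13.3]])

```text
clock: 1.82
tool_pos: [0.4506, 0.0346, 0.2883]
eef_rot: [0.002, 0.562, 0.827, 0.0]
force: [-0.2, -0.4, -0.7]
gripper_width: 1.004
grasp_force: 0.0
```

Call:
arm_command(rows=[[1, -15.8, 1.4, -1.4, 0, 0, 13.3], [1, -15.8, 1.4, -1.4, 0, 0, 13.3], [1, -15.8, 1.4, -1.4, 0, 0, 13.3], [1, -15.8, 1.4, -1.4, 0, 0, 13.3], [1, -15.8, 1.4, -1.4, 0, 0, 13.3]])

```text
clock: 2.23
tool_pos: [0.5222, -0.107, 0.302]
eef_rot: [0.002, 0.654, 0.757, -0.001]
force: [-0.5, -0.4, 0.5]
gripper_width: 1.004
grasp_force: 0.0
```

Run:
```python
from h import *
i=grab('wrist'); save(i,'w1.png')
P=cloud(i);z=P[...,2]
for lo,hi in((.14,.147),(.128,.135),(.097,.103),(.104,.109)):
    m=((z>lo)&(z<hi)).astype(np.uint8); n,l,s,c=cv2.connectedComponentsWithStats(m)
    for k in range(1,n):
        if s[k,4]>150:
            r=cv2.minAreaRect(P[l==k][:,:2].astype(np.float32)); print(lo,s[k],np.array(r[0]).round(4),np.array(r[1]).round(4),round(r[2],1),P[l==k].mean(0).round(4))
```

```text
0.14 [592 196  48  73 433] [ 0.7459 -0.0851] [0.0328 0.0568] 5.6 [ 0.7389 -0.0784  0.1435]
0.14 [ 337  202   44   42 1275] [ 0.555  -0.1062] [0.0328 0.0326] 10.0 [ 0.5545 -0.1055  0.1436]
0.128 [582 191  58  72 427] [ 0.7468 -0.0813] [0.0595 0.0391] 87.5 [ 0.7407 -0.0762  0.1314]
0.128 [318 249  79  12 810] [ 0.56   -0.1352] [0.0632 0.0085] 8.9 [ 0.5599 -0.1347  0.1316]
0.097 [  213    94   222   203 27828] [ 0.5269 -0.1039] [0.1809 0.1745] 9.0 [ 0.5306 -0.1077  0.1   ]
0.097 [589 174  51  24 159] [ 0.7675 -0.0491] [0.0415 0.0102] 36.7 [ 0.7623 -0.0523  0.1001]
0.097 [386 438  37  14 178] [ 0.6523 -0.3443] [0.0125 0.0397] 81.9 [ 0.6501 -0.3439  0.0985]
0.104 [ 317  178   77   66 2539] [ 0.555 -0.105] [0.0642 0.0548] 9.3 [ 0.5461 -0.0982  0.106 ]
0.104 [368 219  24  24 332] [ 0.5792 -0.1191] [0.0203 0.0193] 9.9 [ 0.5827 -0.12    0.1061]
```

View pics/w1.png

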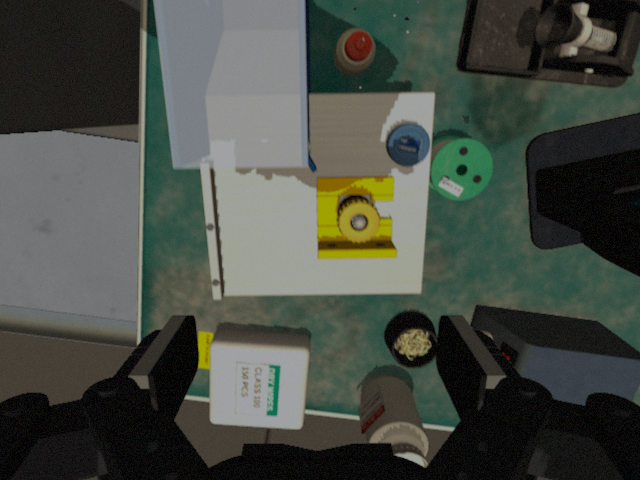

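The wrist view shows the nut at (358,219), the flange below it at y≈253, the tin at (408,145) and the hood at upper left. This puts the stud at about (0.555, −0.1058).

Run:
```python
from h import *
plan([((.555,-.1058,.18),down(8.9)),((.555,-.1058,.128),down(8.9)),((.555,-.1058,.25),down(8.9))])
```

```text
shift [-0.66  3.32 12.13] rot [-0.   0.1 -0.5]
shift [0.  0.  5.2] rot [-0.  0.  0.]
shift [  0.    0.  -12.2] rot [0. 0. 0.]
```

Call:
arm_command(rows=[[1, -0.66, 3.3, 4, 0, 0, -0.5], [1, -0.66, 3.3, 8, 0, 0, -0.5], [1, -0.66, 3.3, 12.1, 0, 0, -0.5], [1, -0.66, 3.3, 12.1, 0, 0, -0.5]])

```text
clock: 2.62
tool_pos: [0.5504, -0.0989, 0.174]
eef_rot: [-0.004, 0.647, 0.763, -0.003]
force: [-1.4, 1.0, -1.0]
gripper_width: 0.998
grasp_force: 0.0
```

Call:
arm_command(rows=[[1, 0, 0, 2, 0, 0, 0], [1, 0, 0, 4, 0, 0, 0], [1, 0, 0, 5.2, 0, 0, 0], [1, 0, 0, 5.2, 0, 0, 0], [1, 0, 0, 5.2, 0, 0, 0]])

```text
clock: 3.03
tool_pos: [0.5542, -0.1012, 0.1291]
eef_rot: [-0.0, 0.647, 0.762, 0.0]
force: [-0.3, 0.6, -0.4]
gripper_width: 0.999
grasp_force: 0.0
```

Run:
```python
from h import *
plan([((.555,-.1058,.128),down(8.9))]); print(manip.sense()['force'])
```

```text
shift [-0.47  0.01  0.11] rot [-0.  -0.   0.4]
[-0.34953458  0.63486104 -0.38440955]
```

Call:
arm_command(rows=[[1, -0.45, 0, 0.1, 0, 0, 0.4], [1, -0.45, 0, 0.1, 0, 0, 0.4], [-0.1, -0.45, 0, 0.1, 0, 0, 0.4], [-1, -0.45, 0, 0.1, 0, 0, 0.4], [-1, -0.45, 0, 0.1, 0, 0, 0.4]], grip_force=30)

```text
clock: 3.45
tool_pos: [0.555, -0.106, 0.1278]
eef_rot: [0.0, 0.65, 0.76, 0.0]
force: [-0.8, 0.2, -0.6]
gripper_width: 0.606
grasp_force: 0.0
```

Call:
arm_command(rows=[[-1, 0, 0, 0, 0, 0, 0], [-1, 0, 0, 0, 0, 0, 0], [-1, 0, 0, 0, 0, 0, 0], [-1, 0, 0, 0, 0, 0, 0], [-1, 0, 0, 0, 0, 0, 0]])

```text
clock: 3.87
tool_pos: [0.5548, -0.106, 0.1276]
eef_rot: [-0.0, 0.65, 0.76, 0.0]
force: [-2.0, -0.2, 5.7]
gripper_width: 0.367
grasp_force: 29.4
```

Call:
arm_command(rows=[[-1, 0, 0, -1, 0, 0, 0], [-1, 0, 0, -3, 0, 0, 0], [-1, 0, 0, -6, 0, 0, 0], [-1, 0, 0, -10, 0, 0, 0], [-1, 0, 0, -12.2, 0, 0, 0]])

```text
clock: 4.28
tool_pos: [0.5555, -0.1069, 0.2533]
eef_rot: [0.001, 0.651, 0.759, 0.001]
force: [1.2, -0.8, -0.1]
gripper_width: 0.36
grasp_force: 29.8
```

Run:
```python
from h import *
print(manip.sense()['joint_positions'].round(2),manip.sense()['grasp_force'])
plan([((.458,.333,.25),down(4),3),((.458,.333,.06),down(4)),((.458,.333,.014),down(4))],np.array([.5548,-.106,.25]),pose()[1])
```

```text
[-0.42  0.36  0.71  1.73 -0.26  1.14  0.52] 29.80741459876299
shift [14.96 -0.94 -0.02] rot [0.1 0.  1.6]
shift [ 1.492e+01 -1.360e+00 -1.000e-02] rot [0.1 0.  1.6]
shift [ 1.488e+01 -1.780e+00 -1.000e-02] rot [0.1 0.  1.6]
shift [-0.  0. 19.] rot [-0. -0.  0.]
shift [ 0.  -0.   4.6] rot [0. 0. 0.]
```

Call:
arm_command(rows=[[-1, 3, -0.2, 0, 0, 0, 0.3], [-1, 7, -0.4, 0, 0, 0, 0.7], [-1, 11, -0.7, 0, 0, 0, 1.1], [-1, 15, -0.9, 0, 0, 0, 1.6], [-1, 15, -0.9, 0, 0, 0, 1.6]])

```text
clock: 4.7
tool_pos: [0.5211, 0.0501, 0.2492]
eef_rot: [-0.002, 0.657, 0.754, 0.001]
force: [0.3, 0.8, -1.0]
gripper_width: 0.365
grasp_force: 29.8
```

Call:
arm_command(rows=[[-1, 3, -0.3, 0, 0, 0, 0.3], [-1, 7, -0.6, 0, 0, 0, 0.7], [-1, 11, -1, 0, 0, 0, 1.1], [-1, 14.9, -1.4, 0, 0, 0, 1.6], [-1, 14.9, -1.4, 0, 0, 0, 1.6]])

```text
clock: 5.12
tool_pos: [0.4875, 0.1956, 0.2492]
eef_rot: [-0.002, 0.667, 0.745, 0.001]
force: [-0.4, 1.0, -1.0]
gripper_width: 0.361
grasp_force: 29.8
```

Call:
arm_command(rows=[[-1, 3, -0.4, 0, 0, 0, 0.3], [-1, 7, -0.8, 0, 0, 0, 0.7], [-1, 11, -1.3, 0, 0, 0, 1.1], [-1, 14.9, -1.8, 0, 0, 0, 1.6], [-1, 14.9, -1.8, 0, 0, 0, 1.6]])

```text
clock: 5.53
tool_pos: [0.4538, 0.3422, 0.2489]
eef_rot: [-0.002, 0.678, 0.735, 0.0]
force: [-0.1, 1.3, -0.5]
gripper_width: 0.367
grasp_force: 29.8
```

Call:
arm_command(rows=[[-1, 0, 0, 3, 0, 0, 0], [-1, 0, 0, 7, 0, 0, 0], [-1, 0, 0, 11, 0, 0, 0], [-1, 0, 0, 14, 0, 0, 0], [-1, 0, 0, 14, 0, 0, 0]])

```text
clock: 5.95
tool_pos: [0.4543, 0.3306, 0.1043]
eef_rot: [-0.0, 0.681, 0.732, -0.005]
force: [-1.8, -0.6, -0.1]
gripper_width: 0.367
grasp_force: 30.0
```

Run:
```python
from h import *
plan([((.458,.333,.06),down(4)),((.458,.333,.014),down(4))]);print(manip.sense()['joint_positions'].round(2),manip.sense()['grasp_force'])
```

```text
shift [0.24 0.42 4.43] rot [-0.4  0.3  0.1]
shift [-0.   0.   4.6] rot [-0. -0.  0.]
[-1.09  0.51  0.51  1.9  -0.33  0.83 -0.33] 29.980316665023565
```

Call:
arm_command(rows=[[-1, 0.2, 0.4, 2, 0, 0, 0], [-1, 0.2, 0.4, 5, 0, 0, 0], [-1, 0.2, 0.4, 8, 0, 0, 0], [-1, 0.2, 0.4, 8.8, 0, 0, 0], [-1, 0.2, 0.4, 8.8, 0, 0, 0]])

```text
clock: 6.37
tool_pos: [0.4609, 0.3349, 0.021]
eef_rot: [-0.0, 0.682, 0.732, -0.001]
force: [0.2, -0.3, 0.7]
gripper_width: 0.363
grasp_force: 30.0
```

Call:
arm_command(rows=[[0.15, 0, 0, 0, 0, 0, 0], [0.15, 0, 0, 0, 0, 0, 0], [0.15, 0, 0, 0, 0, 0, 0], [0.15, 0, 0, 0, 0, 0, 0], [0.15, 0, 0, 0, 0, 0, 0]])

```text
clock: 6.78
tool_pos: [0.4616, 0.336, 0.0224]
eef_rot: [-0.0, 0.681, 0.732, 0.001]
force: [-0.3, -0.8, 0.1]
gripper_width: 0.573
grasp_force: 0.0
```

Call:
arm_command(rows=[[0.15, 0, 0, -4, 0, 0, 0], [0.15, 0, 0, -8, 0, 0, 0], [0.15, 0, 0, -12, 0, 0, 0], [0.5, 0, 0, -16, 0, 0, 0], [1, 0, 0, -19, 0, 0, 0]])

```text
clock: 7.2
tool_pos: [0.4618, 0.3355, 0.2151]
eef_rot: [0.0, 0.682, 0.732, 0.001]
force: [0.6, 0.5, 0.7]
gripper_width: 0.839
grasp_force: 0.0
```

Run:
```python
from h import *
i=grab('top'); P=cloud(i);z=P[...,2];v,u=np.mgrid[:480,:640]
h=cv2.cvtColor(i['color'],cv2.COLOR_RGB2HSV)
for n,m in (('tray yellow',(u>118)&(u<185)&(v>240)&(v<300)&(h[...,0]>15)&(h[...,0]<40)&(h[...,1]>100)&(z<.04)),('blk',(abs(P[...,0]-.555)<.02)&(abs(P[...,1]+.106)<.02)&(z>.12)&(z<.132))):
    print(n,m.sum(),P[m].mean(0).round(4) if m.any() else '')
plan([((.555,-.1058,.25),down(8.9),3),((.555,-.1058,.108),down(8.9))])
```

```text
tray yellow 180 [0.4641 0.3339 0.0171]
blk 154 [ 0.5555 -0.1055  0.1278]
shift [-14.92   1.99  -1.08] rot [ 0.2 -0.1 -1.6]
shift [-14.98   1.56  -1.05] rot [ 0.2 -0.1 -1.6]
shift [-15.02   1.14  -1.03] rot [ 0.2 -0.1 -1.6]
shift [-0.  -0.  14.2] rot [ 0. -0. -0.]
```

Nut is in the tray; the spacer is still on the stud. Next is the spacer.

Call:
arm_command(rows=[[1, -3, 0.4, -1.1, 0, 0, -0.3], [1, -7, 0.9, -1.1, 0, 0, -0.7], [1, -11, 1.4, -1.1, 0, 0, -1.1], [1, -14.9, 2, -1.1, 0, 0, -1.6], [1, -14.9, 2, -1.1, 0, 0, -1.6]])

```text
clock: 7.67
tool_pos: [0.4934, 0.1792, 0.2234]
eef_rot: [0.001, 0.675, 0.738, -0.0]
force: [0.8, -1.0, -0.0]
gripper_width: 0.996
grasp_force: 0.0
```

Call:
arm_command(rows=[[1, -3, 0.3, -1, 0, 0, -0.3], [1, -7, 0.7, -1, 0, 0, -0.7], [1, -11, 1.1, -1, 0, 0, -1.1], [1, -15, 1.6, -1, 0, 0, -1.6], [1, -15, 1.6, -1, 0, 0, -1.6]])

```text
clock: 8.08
tool_pos: [0.5234, 0.0314, 0.2335]
eef_rot: [0.002, 0.665, 0.747, -0.0]
force: [0.6, -0.7, 0.1]
gripper_width: 0.998
grasp_force: 0.0
```

Call:
arm_command(rows=[[1, -4, 0.3, -1, 0, 0, -0.4], [1, -8, 0.6, -1, 0, 0, -0.8], [1, -12, 0.9, -1, 0, 0, -1.2], [1, -15, 1.1, -1, 0, 0, -1.6], [1, -15, 1.1, -1, 0, 0, -1.6]])

```text
clock: 8.5
tool_pos: [0.5523, -0.1143, 0.2432]
eef_rot: [0.002, 0.654, 0.757, -0.001]
force: [-0.7, 0.2, 0.7]
gripper_width: 1.0
grasp_force: 0.0
```

Call:
arm_command(rows=[[1, 0, 0, 2, 0, 0, 0], [1, 0, 0, 5, 0, 0, 0], [1, 0, 0, 7, 0, 0, 0], [1, 0, 0, 8, 0, 0, 0], [1, 0, 0, 8, 0, 0, 0]])

```text
clock: 8.92
tool_pos: [0.5511, -0.1059, 0.1605]
eef_rot: [-0.002, 0.65, 0.76, -0.001]
force: [-0.1, -0.1, 0.3]
gripper_width: 1.002
grasp_force: 0.0
```

Run:
```python
from h import *
plan([((.555,-.1056,.17),down(8.9)),((.555,-.1056,.109),down(8.9))])
```

```text
shift [-0.03  0.39 -0.95] rot [-0.2 -0.1 -0. ]
shift [-0.  -0.   6.1] rot [ 0. -0.  0.]
```

Call:
arm_command(rows=[[1, 0, 0.4, 1.5, 0, 0, 0], [1, 0, 0.4, 3, 0, 0, 0], [1, 0, 0.4, 4.5, 0, 0, 0], [1, 0, 0.4, 4.9, 0, 0, 0], [1, 0, 0.4, 4.9, 0, 0, 0]])

```text
clock: 9.33
tool_pos: [0.5563, -0.1059, 0.1135]
eef_rot: [-0.0, 0.65, 0.76, -0.0]
force: [-0.0, 0.0, -0.9]
gripper_width: 0.997
grasp_force: 0.0
```

Run:
```python
from h import *
plan([((.555,-.1056,.110),down(8.9))])
```

```text
shift [ 0.05 -0.13  0.35] rot [-0. -0. -0.]
```

Call:
arm_command(rows=[[1, 0, -0.1, 0.3, 0, 0, 0], [0, 0, -0.1, 0.3, 0, 0, 0], [-0.2, 0, -0.1, 0.3, 0, 0, 0], [-1, 0, -0.1, 0.3, 0, 0, 0], [-1, 0, -0.1, 0.3, 0, 0, 0]])

```text
clock: 9.75
tool_pos: [0.5557, -0.1063, 0.1108]
eef_rot: [0.0, 0.65, 0.76, 0.0]
force: [-0.1, -0.4, -0.5]
gripper_width: 0.448
grasp_force: 0.0
```

Call:
arm_command(rows=[[-1, 0, 0, 0, 0, 0, 0], [-1, 0, 0, 0, 0, 0, 0], [-1, 0, 0, 0, 0, 0, 0], [-1, 0, 0, 0, 0, 0, 0], [-1, 0, 0, 0, 0, 0, 0]])

```text
clock: 10.17
tool_pos: [0.5556, -0.1063, 0.1109]
eef_rot: [0.0, 0.65, 0.76, 0.0]
force: [-1.4, 0.8, 5.9]
gripper_width: 0.343
grasp_force: 29.3
```

Call:
arm_command(rows=[[-1, 0, 0, -0.7, 0, 0, 0], [-1, 0, 0, -1.5, 0, 0, 0], [-1, 0, 0, -2.5, 0, 0, 0], [-1, 0, 0, -4, 0, 0, 0], [-1, 0, 0, -6, 0, 0, 0]])

```text
clock: 10.58
tool_pos: [0.5548, -0.1062, 0.1709]
eef_rot: [-0.0, 0.65, 0.76, -0.0]
force: [0.2, -0.4, -0.3]
gripper_width: 0.339
grasp_force: 29.6
```

Call:
arm_command(rows=[[-1, 0, 0, -2, 0, 0, 0], [-1, 0, 0, -5, 0, 0, 0], [-1, 0, 0, -8, 0, 0, 0], [-1, 0, 0, -8, 0, 0, 0]])

```text
clock: 10.92
tool_pos: [0.5579, -0.1077, 0.2567]
eef_rot: [0.004, 0.651, 0.759, 0.003]
force: [0.5, -0.2, -0.7]
gripper_width: 0.338
grasp_force: 29.7
```

Run:
```python
from h import *
plan([((.452,.278,.24),down(4),3),((.452,.278,.10),down(4))])
i=grab('top'); P=cloud(i);z=P[...,2]
m=(abs(P[...,0]-.555)<.045)&(abs(P[...,1]+.106)<.045)
for lo,hi in((.104,.109),(.128,.135),(.14,.2)):
    q=P[m&(z>lo)&(z<hi)]; print(lo,len(q),q.mean(0) if len(q) else '')
```

```text
shift [13.25 -1.52  0.52] rot [0.2 0.  1.6]
shift [13.2  -1.89  0.53] rot [0.2 0.  1.6]
shift [13.14 -2.26  0.54] rot [0.2 0.  1.6]
shift [-0.  0. 14.] rot [-0. -0.  0.]
0.104 0 
0.128 0 
0.14 0
```

Call:
arm_command(rows=[[-1, 3, -0.3, 0.5, 0, 0, 0.3], [-1, 7, -0.7, 0.5, 0, 0, 0.7], [-1, 10, -1.1, 0.5, 0, 0, 1.1], [-1, 13.2, -1.5, 0.5, 0, 0, 1.6], [-1, 13.2, -1.5, 0.5, 0, 0, 1.6]])

```text
clock: 11.38
tool_pos: [0.5182, 0.0289, 0.2445]
eef_rot: [-0.002, 0.658, 0.753, 0.0]
force: [0.1, 0.6, -0.0]
gripper_width: 0.342
grasp_force: 29.7
```

Call:
arm_command(rows=[[-1, 3, -0.4, 0.5, 0, 0, 0.3], [-1, 7, -0.9, 0.5, 0, 0, 0.7], [-1, 10, -1.4, 0.5, 0, 0, 1.1], [-1, 13.2, -1.9, 0.5, 0, 0, 1.6], [-1, 13.2, -1.9, 0.5, 0, 0, 1.6]])

```text
clock: 11.8
tool_pos: [0.4822, 0.1571, 0.2396]
eef_rot: [-0.001, 0.668, 0.744, 0.0]
force: [-0.0, 0.4, -1.0]
gripper_width: 0.339
grasp_force: 29.7
```

Call:
arm_command(rows=[[-1, 3, -0.5, 0.5, 0, 0, 0.3], [-1, 7, -1.1, 0.5, 0, 0, 0.7], [-1, 10, -1.7, 0.5, 0, 0, 1.1], [-1, 13.1, -2.2, 0.5, 0, 0, 1.6], [-1, 13.1, -2.2, 0.5, 0, 0, 1.6]])

```text
clock: 12.22
tool_pos: [0.447, 0.2852, 0.2346]
eef_rot: [-0.001, 0.678, 0.735, 0.0]
force: [-0.8, 1.0, -0.1]
gripper_width: 0.339
grasp_force: 29.7
```

Call:
arm_command(rows=[[-1, 0, 0, 3, 0, 0, 0], [-1, 0, 0, 7, 0, 0, 0], [-1, 0, 0, 11, 0, 0, 0], [-1, 0, 0, 14, 0, 0, 0], [-1, 0, 0, 14, 0, 0, 0]])

```text
clock: 12.63
tool_pos: [0.4464, 0.2759, 0.0903]
eef_rot: [-0.0, 0.681, 0.732, -0.005]
force: [-1.8, -0.6, 0.1]
gripper_width: 0.341
grasp_force: 29.8
```

Run:
```python
from h import *
plan([((.454,.279,.020),down(4))])
```

```text
shift [0.29 0.83 7.02] rot [-0.4  0.3  0.1]
```

Call:
arm_command(rows=[[-1, 0.2, 0.6, 2, 0, 0, 0], [-1, 0.2, 0.6, 4, 0, 0, 0], [-1, 0.2, 0.6, 6, 0, 0, 0], [-1, 0.2, 0.6, 7.2, 0, 0, 0], [-1, 0.2, 0.6, 7.2, 0, 0, 0]])

```text
clock: 13.05
tool_pos: [0.4551, 0.2804, 0.0225]
eef_rot: [-0.0, 0.681, 0.732, -0.001]
force: [-1.0, 0.3, -0.9]
gripper_width: 0.341
grasp_force: 29.8
```

Call:
arm_command(rows=[[0.1, 0, 0, 0, 0, 0, 0], [0.1, 0, 0, 0, 0, 0, 0], [0.1, 0, 0, 0, 0, 0, 0], [0.1, 0, 0, 0, 0, 0, 0], [0.1, 0, 0, 0, 0, 0, 0]])

```text
clock: 13.47
tool_pos: [0.4559, 0.2813, 0.0241]
eef_rot: [0.0, 0.681, 0.732, 0.001]
force: [0.5, -0.4, -0.4]
gripper_width: 0.554
grasp_force: 0.0
```

Call:
arm_command(rows=[[0.1, 0, 0, -4, 0, 0, 0], [0.1, 0, 0, -8, 0, 0, 0], [0.1, 0, 0, -12, 0, 0, 0], [0.1, 0, 0, -16, 0, 0, 0], [0.1, 0, 0, -19, 0, 0, 0]])

```text
clock: 13.88
tool_pos: [0.4562, 0.2809, 0.2169]
eef_rot: [0.0, 0.682, 0.732, 0.001]
force: [0.2, 1.3, -0.5]
gripper_width: 0.55
grasp_force: 0.0
```

Run:
```python
from h import *
p,R=pose(); print(p)
i=grab('top'); save(i,'top3.png',(110,150,430,310),2.5); P=cloud(i);z=P[...,2]
ex=np.array([-.1547,.988]);ey=np.array([-.988,-.1547])
m=(abs(P[...,0]-.555)<.05)&(abs(P[...,1]+.106)<.05)
for lo,hi in((.104,.109),(.128,.135),(.14,.2)):
    q=P[m&(z>lo)&(z<hi)]; print(lo,len(q),cv2.minAreaRect(q[:,:2].astype(np.float32)) if len(q)>3 else '')
```

```text
[0.45621329 0.28085754 0.21693751]
0.104 600 ((0.5542407631874084, -0.10675949603319168), (0.09019432961940765, 0.09293647110462189), 87.58580017089844)
0.128 142 ((0.5612742304801941, -0.13468074798583984), (0.047646697610616684, 0.0494430772960186), 55.09968185424805)
0.14 46 ((0.5317683815956116, -0.0832977294921875), (0.010280805639922619, 0.07515686750411987), 46.274898529052734)
```

View pics/top3.png

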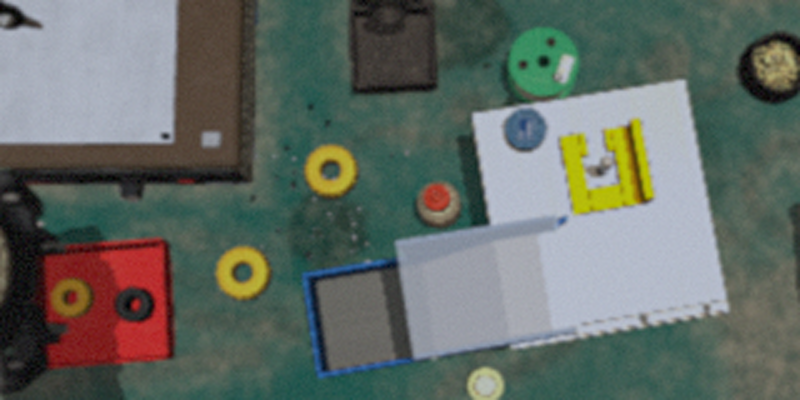

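The top view shows the nut at crop (70,298) and the spacer at (133,303), both inside the red tray. The bracket is still on the bare stud at (605,165). I'll grip the flange across its 64 mm length and drag it to +y.

Run:
```python
from h import *
plan([((.5597,-.1353,.23),down(8.9),3),((.5597,-.1353,.15),down(8.9))])
```

```text
shift [-14.11   2.39  -0.34] rot [ 0.2 -0.1 -1.6]
shift [-14.17   1.99  -0.32] rot [ 0.2 -0.1 -1.6]
shift [-14.23   1.58  -0.3 ] rot [ 0.2 -0.1 -1.6]
shift [0. 0. 8.] rot [-0.  0.  0.]
```

Call:
arm_command(rows=[[1, -3, 0.5, -0.8, 0, 0, -0.3], [1, -7, 1.2, -0.8, 0, 0, -0.7], [1, -11, 1.8, -0.8, 0, 0, -1.1], [1, -14.1, 2.4, -0.8, 0, 0, -1.6], [1, -14.1, 2.4, -0.8, 0, 0, -1.6]])

```text
clock: 14.35
tool_pos: [0.4909, 0.1345, 0.2223]
eef_rot: [0.001, 0.674, 0.738, 0.0]
force: [-0.2, -0.4, -0.2]
gripper_width: 1.0
grasp_force: 0.0
```

Call:
arm_command(rows=[[1, -3, 0.4, -0.3, 0, 0, -0.3], [1, -7, 1, -0.3, 0, 0, -0.7], [1, -11, 1.5, -0.3, 0, 0, -1.1], [1, -14.2, 2, -0.3, 0, 0, -1.6], [1, -14.2, 2, -0.3, 0, 0, -1.6]])

```text
clock: 14.77
tool_pos: [0.5243, -0.005, 0.2253]
eef_rot: [0.002, 0.664, 0.748, -0.0]
force: [0.0, 0.3, -0.3]
gripper_width: 0.999
grasp_force: 0.0
```

Call:
arm_command(rows=[[1, -3, 0.4, -0.3, 0, 0, -0.3], [1, -7, 0.8, -0.3, 0, 0, -0.7], [1, -11, 1.2, -0.3, 0, 0, -1.1], [1, -14.2, 1.6, -0.3, 0, 0, -1.6], [1, -14.2, 1.6, -0.3, 0, 0, -1.6]])

```text
clock: 15.18
tool_pos: [0.5574, -0.1439, 0.2281]
eef_rot: [0.002, 0.653, 0.757, -0.001]
force: [-0.5, -0.5, 0.0]
gripper_width: 1.001
grasp_force: 0.0
```

Call:
arm_command(rows=[[1, 0, 0, 2, 0, 0, 0], [1, 0, 0, 4, 0, 0, 0], [1, 0, 0, 6, 0, 0, 0], [1, 0, 0, 7, 0, 0, 0], [1, 0, 0, 7, 0, 0, 0]])

```text
clock: 15.6
tool_pos: [0.556, -0.1351, 0.1553]
eef_rot: [-0.002, 0.65, 0.76, -0.001]
force: [-0.5, -0.8, 0.6]
gripper_width: 1.002
grasp_force: 0.0
```

Run:
```python
from h import *
plan([((.5597,-.1353,.111),down(8.9))])
i=grab('wrist');P=cloud(i);z=P[...,2]
m=((z>.128)&(z<.136)&(abs(P[...,0]-.56)<.06)&(abs(P[...,1]+.135)<.05)).astype(np.uint8); n,l,s,c=cv2.connectedComponentsWithStats(m)
for k in range(1,n):
    if s[k,4]>100: print(s[k],cv2.minAreaRect(P[l==k][:,:2].astype(np.float32)))
```

```text
shift [-0.08  0.38  4.43] rot [-0.2 -0.1 -0. ]
[313 219  23  12 102] ((0.5544966459274292, -0.10301204770803452), (0.009287647902965546, 0.00384239642880857), 10.369629859924316)
[ 253  284  144   20 2703] ((0.5599334239959717, -0.13514509797096252), (0.06372767686843872, 0.009031642228364944), 9.50080680847168)
```

Call:
arm_command(rows=[[1, 0, 0.3, 1.5, 0, 0, 0], [1, 0, 0.3, 3, 0, 0, 0], [1, 0, 0.3, 4.2, 0, 0, 0], [1, 0, 0.3, 4.4, 0, 0, 0], [1, 0, 0.3, 4.4, 0, 0, 0]])

```text
clock: 16.07
tool_pos: [0.5602, -0.1356, 0.1134]
eef_rot: [-0.0, 0.65, 0.76, -0.0]
force: [-0.6, 0.1, -0.2]
gripper_width: 0.997
grasp_force: 0.0
```

Call:
arm_command(rows=[[0.7, 0, 0, 0, 0, 0, 0], [0.3, 0, 0, 0, 0, 0, 0], [0.3, 0, 0, 0, 0, 0, 0], [0.3, 0, 0, 0, 0, 0, 0], [0.3, 0, 0, 0, 0, 0, 0]])

```text
clock: 16.48
tool_pos: [0.5609, -0.1359, 0.1146]
eef_rot: [0.001, 0.65, 0.76, 0.001]
force: [-1.2, 0.5, 5.0]
gripper_width: 0.739
grasp_force: 31.7
```

Run:
```python
from h import *
p,R=pose(); print(p, manip.sense()['force'],manip.sense()['gripper_width'],manip.sense()['grasp_force'])
ey=np.array([-.988,-.1547,0]);plan([(p+.074*ey,down(8.9))])
save(grab('wrist'),'w3.png')
```

```text
[ 0.5608603  -0.13593711  0.11464759] [-1.21279575  0.47013286  4.99610273] 0.7385105751787924 31.706995368003845
shift [-0.   -7.4  -0.01] rot [ 0.1  0.  -0. ]
```

View pics/w3.png

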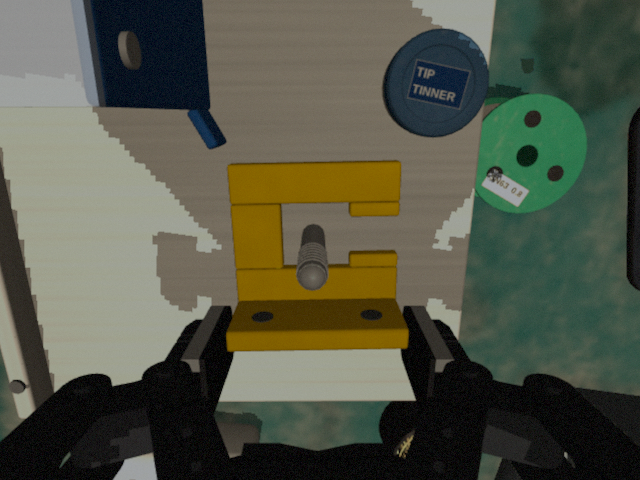

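The wrist view shows the pads gripping both flange ends at (215,340) and (425,340). The slot opens to the right, away from the lane. I'll drag towards −tool y.

Call:
arm_command(rows=[[0.3, 0, -0.8, 0, 0, 0, 0], [0.3, 0, -1.6, 0, 0, 0, 0], [0.3, 0, -2.4, 0, 0, 0, 0], [0.3, 0, -3.2, 0, 0, 0, 0], [0.3, 0, -4, 0, 0, 0, 0]])

```text
clock: 16.95
tool_pos: [0.522, -0.1422, 0.1147]
eef_rot: [0.002, 0.65, 0.76, 0.001]
force: [4.8, 0.9, 6.2]
gripper_width: 0.736
grasp_force: 33.2
```

Call:
arm_command(rows=[[0.3, 0, -0.8, 0, 0, 0, 0], [0.3, 0, -1.6, 0, 0, 0, 0], [0.3, 0, -2.4, 0, 0, 0, 0], [0.3, 0, -3.2, 0, 0, 0, 0], [0.3, 0, -3.4, 0, 0, 0, 0]])

```text
clock: 17.37
tool_pos: [0.4876, -0.1476, 0.1146]
eef_rot: [0.001, 0.65, 0.76, 0.001]
force: [4.0, 1.4, 4.6]
gripper_width: 0.732
grasp_force: 33.1
```

Call:
arm_command(rows=[[0.3, 0, 0, 0, 0, 0, 0], [0.3, 0, 0, 0, 0, 0, 0]])

```text
clock: 17.53
tool_pos: [0.4875, -0.1476, 0.1145]
eef_rot: [0.001, 0.65, 0.76, 0.001]
force: [0.2, 0.2, 10.0]
gripper_width: 0.733
grasp_force: 33.6
```

Run:
```python
from h import *
i=grab('wrist');P=cloud(i);z=P[...,2];p,_=pose();print(p)
o=np.array([.555,-.1058]);ex=np.array([-.1547,.988]);ey=np.array([-.988,-.1547])
m=((z>.126)&(z<.140)&(abs(P[...,0]-p[0])<.06)&(abs(P[...,1]-p[1])<.06)).astype(np.uint8); n,l,s,c=cv2.connectedComponentsWithStats(m)
for k in range(1,n):
    if s[k,4]>100:
        q=P[l==k];r=cv2.minAreaRect(q[:,:2].astype(np.float32)); print(s[k],r,np.median(q[:,2]),'jig',(np.array(r[0])-o)@ex,(np.array(r[0])-o)@ey)
```

```text
[ 0.48752494 -0.14765696  0.11456482]
[ 177  307  280   79 7150] ((0.4880947470664978, -0.14757490158081055), (0.0904807597398758, 0.02341003715991974), 8.872413635253906) 0.13174426159101787 jig -0.030923360133028016 0.07256496717285162
```

Call:
arm_command(rows=[[0.3, 0, -0.3, 0, 0, 0, 0], [0.3, 0, -0.6, 0, 0, 0, 0], [0.3, 0, -0.6, 0, 0, 0, 0], [0.6, 0, -0.6, 0, 0, 0, 0], [0.8, 0, -0.6, 0, 0, 0, 0]])

```text
clock: 18.0
tool_pos: [0.4804, -0.1481, 0.1134]
eef_rot: [-0.0, 0.65, 0.76, -0.0]
force: [-0.6, -0.5, 0.8]
gripper_width: 0.898
grasp_force: 0.0
```

Call:
arm_command(rows=[[0.8, 0, 0, 0, 0, 0, 0], [0.8, 0, 0, 0, 0, 0, 0], [0.8, 0, 0, -1, 0, 0, 0], [0.8, 0, 0, -3, 0, 0, 0], [0.8, 0, 0, -6, 0, 0, 0]])

```text
clock: 18.42
tool_pos: [0.4796, -0.1478, 0.1728]
eef_rot: [-0.002, 0.65, 0.76, -0.001]
force: [-0.2, 0.4, 0.3]
gripper_width: 0.904
grasp_force: 0.0
```

```bash
cat >> h.py <<'E'
o=np.array([.555,-.1058]);ex=np.array([-.1547,.988]);ey=np.array([-.988,-.1547])
def J(x,y,z): return np.r_[o+x*ex+y*ey,z]
def jig(p): d=np.array(p)[:2]-o; return np.array([d@ex,d@ey,p[2]]).round(4)
def lean(t): return down(8.9)*Rt.from_euler('y',t,degrees=True)
E
python3 - <<'E'
from h import *
i=grab('wrist');P=cloud(i);z=P[...,2];p,_=pose();print(jig(p))
m=((z>.129)&(z<.134)&(abs(P[...,0]-p[0])<.05)&(abs(P[...,1]-p[1])<.05)).astype(np.uint8); n,l,s,c=cv2.connectedComponentsWithStats(m)
for k in range(1,n):
    if s[k,4]>100:
        q=P[l==k];r=cv2.minAreaRect(q[:,:2].astype(np.float32)); print(s[k],r,np.median(q[:,2]),jig([*r[0],0]))
plan([(J(-.05,.078,.20),lean(25)),(J(-.075,.078,.20),lean(50))])
E
```

```text
[-0.032   0.0782  0.1788]
[ 256  269  132   19 2164] ((0.4821181893348694, -0.14747241139411926), (0.06352783739566803, 0.008726776577532291), 9.89193058013916) 0.13177818128684815 [-0.0299  0.0785  0.    ]
shift [-1.81  0.03 -2.11] rot [ 0.2 25.1 -0.1]
shift [-2.27 -0.   -1.06] rot [ 0. 25. -0.]
```

Call:
arm_command(rows=[[-0.5, -0.4, 0, -1, 0, 5, 0], [-1, -0.8, 0, -2, 0, 10, 0], [-1, -1.2, 0, -2.1, 0, 16, 0], [-1, -1.8, 0, -2.1, 0, 22, 0], [-1, -1.8, 0, -2.1, 0, 25, 0]])

```text
clock: 18.88
tool_pos: [0.484, -0.169, 0.1951]
eef_rot: [-0.165, 0.636, 0.74, 0.143]
force: [0.3, -0.3, -0.1]
gripper_width: 0.188
grasp_force: 0.0
```

Call:
arm_command(rows=[[-1, -0.5, 0, -0.2, 0, 6, 0], [-1, -1, 0, -0.5, 0, 12, 0], [-1, -1.5, 0, -0.8, 0, 18, 0], [-1, -2.3, 0, -1.1, 0, 23, 0], [-1, -2.3, 0, -1.1, 0, 25, 0]])

```text
clock: 19.3
tool_pos: [0.4869, -0.1942, 0.1931]
eef_rot: [-0.323, 0.591, 0.686, 0.276]
force: [-1.2, 0.9, -0.1]
gripper_width: 0.0
grasp_force: 0.0
```

Run:
```python
from h import *
p,R=pose();s=manip.sense();print(jig(p),s['joint_positions'].round(2),s['gripper_width'],s['force'].round(1),(lean(50).inv()*R).as_rotvec(True).round(1))
plan([(J(-.075,.078,.14),lean(50)),(J(-.07,.078,.114),lean(50))])
```

```text
[-0.0768  0.081   0.1931] [ 0.37  0.77  0.48  1.53 -0.75  1.76  1.21] 0.0002965837151030743 [-1.2  0.9 -0.1] [-0.1  0.2  0.3]
shift [-3.97  0.31  3.53] rot [ 0.1 -0.2 -0.3]
shift [-1.67  0.    2.05] rot [0. 0. 0.]
```

Call:
arm_command(rows=[[-1, -1.3, 0.1, 1.1, 0, 0, 0], [-1, -2.6, 0.2, 2.3, 0, 0, 0], [-1, -4, 0.3, 3.5, 0, 0, 0], [-1, -5, 0.3, 4.8, 0, 0, 0], [-1, -5.6, 0.3, 5.6, 0, 0, 0]])

```text
clock: 19.72
tool_pos: [0.4896, -0.1817, 0.1134]
eef_rot: [-0.322, 0.589, 0.689, 0.274]
force: [-0.0, 0.3, -1.1]
gripper_width: -0.001
grasp_force: 0.0
```

Call:
arm_command(rows=[[-1, 0, 0, 0, 0, 0, 0], [-1, 0, 0, 0, 0, 0, 0]])

```text
clock: 19.88
tool_pos: [0.4899, -0.1828, 0.1155]
eef_rot: [-0.322, 0.589, 0.689, 0.274]
force: [-0.1, -0.4, 0.2]
gripper_width: 0.004
grasp_force: 0.0
```

Run:
```python
from h import *
p,R=pose();s=manip.sense();print(jig(p),s['joint_positions'].round(2),s['force'].round(1))
plan([(J(-.05,.0785,.114),lean(50)),(J(.0,.0785,.114),lean(50)),(J(.05,.0785,.114),lean(50))])
save(grab('scene'),'s4.png',(200,190,420,350),3.5)
```

```text
[-0.066   0.0762  0.1155] [ 0.36  0.85  0.45  1.59 -0.78  1.64  1.28] [-0.1 -0.4  0.2]
shift [ 0.91 -0.23  1.32] rot [-0.1 -0.   0. ]
shift [3.21 0.   3.83] rot [-0.  0. -0.]
shift [3.21 0.   3.83] rot [0. 0. 0.]
```

View pics/s4.png

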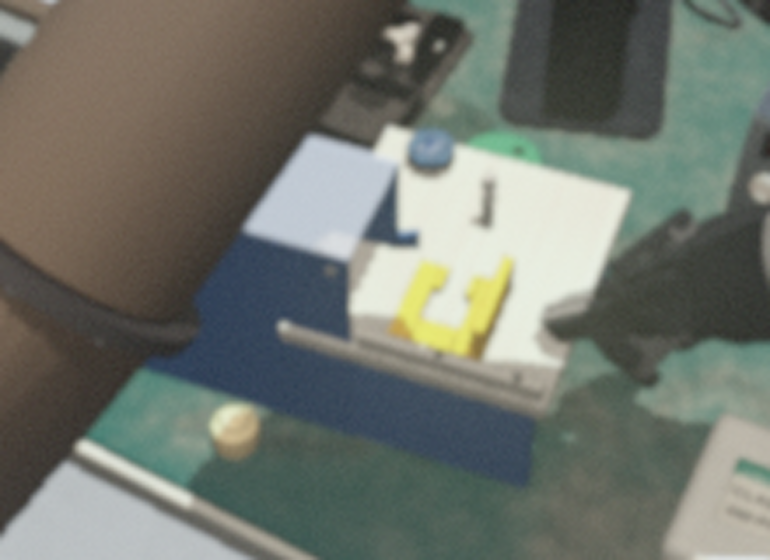

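The leaned, closed fingers stand behind the bracket's flange at crop (560,325), with the bracket at (455,310) in the lane. Next I push.

Call:
arm_command(rows=[[-1, 0.5, -0.2, 0.7, 0, 0, 0], [-1, 0.9, -0.2, 1.3, 0, 0, 0], [-1, 1.4, -0.2, 1.9, 0, 0, 0], [-1, 1.9, -0.2, 2.5, 0, 0, 0], [-1, 2.4, -0.2, 3.1, 0, 0, 0]])

```text
clock: 20.35
tool_pos: [0.4819, -0.1446, 0.1145]
eef_rot: [-0.321, 0.589, 0.689, 0.275]
force: [0.5, -2.1, 1.8]
gripper_width: 0.0
grasp_force: 1.3
```

Call:
arm_command(rows=[[-1, 0.5, 0, 0.6, 0, 0, 0], [-1, 1, 0, 1.2, 0, 0, 0], [-1, 1.5, 0, 1.8, 0, 0, 0], [-1, 2, 0, 2.4, 0, 0, 0], [-1, 2.5, 0, 3, 0, 0, 0]])

```text
clock: 20.77
tool_pos: [0.4758, -0.1061, 0.114]
eef_rot: [-0.321, 0.589, 0.689, 0.275]
force: [0.2, -3.5, 3.5]
gripper_width: -0.002
grasp_force: 1.5
```

Run:
```python
from h import *
p,R=pose();s=manip.sense();print(jig(p),s['joint_positions'].round(2),s['force'].round(1))
plan([(J(.04,.0785,.1145),lean(50)),(J(.08,.0785,.1145),lean(50))])
i=grab('wrist');P=cloud(i);z=P[...,2]
m=((z>.126)&(z<.136)).astype(np.uint8); n,l,st,c=cv2.connectedComponentsWithStats(m)
for k in range(1,n):
    if st[k,4]>80: q=P[l==k];r=cv2.minAreaRect(q[:,:2].astype(np.float32));print(st[k],r[1:],jig([*r[0],0]))
save(i,'w5.png')
```

```text
[0.012  0.0783 0.114 ] [ 0.27  0.78  0.43  1.75 -0.82  1.53  1.28] [ 0.2 -3.5  3.5]
shift [ 1.84 -0.02  2.12] rot [ 0.  0. -0.]
shift [2.57 0.   3.06] rot [0. 0. 0.]
[393 131  28  99 718] ((0.0040472764521837234, 0.056136734783649445), 9.61427116394043) [0.0735 0.0399 0.    ]
[201 132  30  98 777] ((0.004056358244270086, 0.055530380457639694), 5.260612964630127) [0.0733 0.1194 0.    ]
[ 227  269  177   29 4380] ((0.0640915110707283, 0.008743032813072205), 10.084911346435547) [0.0205 0.0784 0.    ]
[ 275  300   84   43 1660] ((0.027274399995803833, 0.01881304197013378), 8.511139869689941) [0.0053 0.0779 0.    ]
[527 320  39  35 563] ((0.005983032751828432, 0.009711822494864464), 41.705780029296875) [-0.0018  0.0025  0.    ]
[311 386  12  26 237] ((0.0032351140398532152, 0.007189617957919836), 9.456876754760742) [-0.0214  0.0779  0.    ]
```

View pics/w5.png

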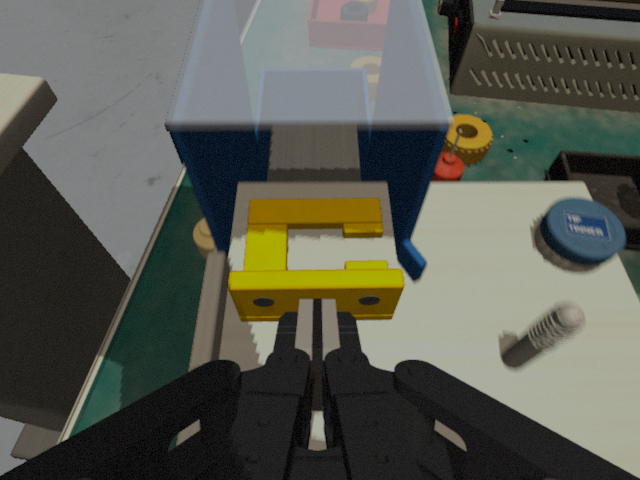

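The wrist view shows the bracket at (315,260) centred between the hood walls, with its mouth at x≈215–400. The fingers are behind the flange, and the wide knuckles at (230,390) and (400,390) must stay before the hood walls.

Run:
```python
from h import *
i=load('wrist');P=cloud(i);p,R=pose();Q=R.inv().apply((P-p).reshape(-1,3))
d=i['depth'].ravel()
m=(abs(Q[:,1])<.075)&(abs(Q[:,0])<.045)&(Q[:,2]<.0)&(Q[:,2]>-.12)&(d>.02)
for a in range(0,75,8):
    k=m&(abs(Q[:,1])>a/1e3)&(abs(Q[:,1])<(a+8)/1e3)
    if k.sum()>10:
        X=P.reshape(-1,3)[k]; jx=((X[:,:2]-o)@ex-(p[:2]-o)@ex)
        print(a,k.sum(),'zmax',np.percentile(Q[k,2],99).round(3),'jig x rel TCP max',np.percentile(jx,99).round(3),'height there',X[np.argmax(jx),2].round(3))
```

```text
0 13428 zmax -0.004 jig x rel TCP max 0.009 height there 0.131
8 12051 zmax -0.002 jig x rel TCP max 0.009 height there 0.13
16 6228 zmax -0.001 jig x rel TCP max 0.01 height there 0.131
24 9356 zmax -0.001 jig x rel TCP max 0.01 height there 0.131
32 10756 zmax -0.001 jig x rel TCP max -0.008 height there 0.13
40 7437 zmax -0.001 jig x rel TCP max -0.002 height there 0.115
48 3720 zmax -0.001 jig x rel TCP max -0.013 height there 0.101
56 967 zmax -0.0 jig x rel TCP max -0.012 height there 0.101
64 846 zmax -0.0 jig x rel TCP max -0.012 height there 0.101
72 1664 zmax -0.001 jig x rel TCP max -0.011 height there 0.132
```

Run:
```python
from h import *
i=load('wrist');P=cloud(i);p,R=pose();X=P.reshape(-1,3);Q=R.inv().apply(X-p)
jx=(X[:,:2]-o)@ex-(p[:2]-o)@ex
m=(abs(Q[:,1])<.08)&(abs(Q[:,0])<.045)&(Q[:,2]>-.12)&(X[:,2]>.136)&(jx<.025)&(i['depth'].ravel()>.02)
for a in range(0,80,8):
    k=m&(abs(Q[:,1])>=a/1e3)&(abs(Q[:,1])<(a+8)/1e3)
    if k.sum()>10:
        j=np.where(k)[0][np.argmax(jx[k])]; print(a,k.sum(),'jig x rel max',jx[j].round(3),'z',X[j,2].round(3),'tool',Q[j].round(3))
```

```text
0 10291 jig x rel max -0.011 z 0.136 tool [ 0.01  -0.002 -0.022]
8 9670 jig x rel max -0.017 z 0.136 tool [ 0.006  0.009 -0.027]
16 4543 jig x rel max -0.028 z 0.145 tool [ 0.005  0.016 -0.041]
24 7479 jig x rel max -0.028 z 0.151 tool [ 0.01   0.026 -0.045]
32 10264 jig x rel max -0.031 z 0.154 tool [ 0.011  0.032 -0.05 ]
40 6111 jig x rel max -0.039 z 0.16 tool [ 0.01  0.04 -0.06]
48 3210 jig x rel max -0.047 z 0.167 tool [ 0.01   0.048 -0.07 ]
56 373 jig x rel max -0.054 z 0.172 tool [ 0.01   0.056 -0.079]
72 1191 jig x rel max -0.009 z 0.144 tool [ 0.017  0.08  -0.026]
```

Call:
arm_command(rows=[[-1, 0.5, 0, 0.6, 0, 0, 0], [-1, 1, 0, 1.2, 0, 0, 0], [-1, 1.5, 0, 1.8, 0, 0, 0], [-1, 2, 0, 2.4, 0, 0, 0], [-1, 2.5, 0, 2.9, 0, 0, 0]])

```text
clock: 21.23
tool_pos: [0.4696, -0.0678, 0.1143]
eef_rot: [-0.321, 0.589, 0.689, 0.275]
force: [-0.4, -1.8, -0.5]
gripper_width: -0.0
grasp_force: 0.6
```

Call:
arm_command(rows=[[-1, 0.4, 0, 0.4, 0, 0, 0], [-1, 0.7, 0, 0.8, 0, 0, 0], [-1, 1.1, 0, 1.2, 0, 0, 0], [-1, 1.5, 0, 1.7, 0, 0, 0], [-1, 1.5, 0, 1.7, 0, 0, 0]])

```text
clock: 21.65
tool_pos: [0.4661, -0.0449, 0.1153]
eef_rot: [-0.322, 0.589, 0.689, 0.275]
force: [0.7, -0.3, -0.0]
gripper_width: 0.001
grasp_force: 0.0
```

Run:
```python
from h import *
p,R=pose();s=manip.sense();print(jig(p),s['joint_positions'].round(2),s['force'].round(1))
plan([(J(.076,.0787,.1155),lean(50))])
```

```text
[0.0739 0.0784 0.1153] [ 0.2   0.73  0.41  1.87 -0.86  1.46  1.27] [ 0.7 -0.3 -0. ]
shift [ 0.15 -0.03  0.15] rot [-0.  -0.1  0. ]
```

Call:
arm_command(rows=[[-1, -1.6, 0, -1.9, 0, 0, 0], [-1, -3.5, 0, -4.2, 0, 0, 0], [-1, -5.5, 0, -6.5, 0, 0, 0], [-1, -7.7, 0, -9.2, 0, 0, 0], [-1, -7.7, 0, -9.2, 0, 0, 0]])

```text
clock: 22.07
tool_pos: [0.4848, -0.1717, 0.1142]
eef_rot: [-0.319, 0.592, 0.688, 0.274]
force: [-0.7, -0.0, 0.7]
gripper_width: -0.0
grasp_force: 0.0
```

Call:
arm_command(rows=[[-1, 2, 0, -1.7, 0, 0, 0], [-1, 4.5, 0, -3.8, 0, 0, 0], [-1, 7, 0, -5.9, 0, 0, 0], [-1, 9, 0, -7.5, 0, 0, 0], [-1, 9, 0, -7.5, 0, 0, 0]])

```text
clock: 22.48
tool_pos: [0.4859, -0.1656, 0.2367]
eef_rot: [-0.318, 0.589, 0.69, 0.276]
force: [0.5, -0.0, -0.5]
gripper_width: 0.005
grasp_force: 0.0
```

Run:
```python
from h import *
i=grab('top');save(i,'t6.png',(110,160,410,320),2.6)
print(jig(pose()[0]))
P=cloud(i);h=cv2.cvtColor(i['color'],cv2.COLOR_RGB2HSV)
d=P[...,:2]-o; jx=d@ex;jy=d@ey
m=(jx>.1)&(jx<.26)&(jy>.03)&(jy<.13)&(h[...,0]>18)&(h[...,0]<38)&(h[...,1]>110)&(P[...,2]<.17)
print(m.sum(),np.percentile(jx[m],[1,50,99]),np.percentile(jy[m],[1,50,99]),np.percentile(P[...,2][m],[1,50,99]))
```

```text
[-0.0479  0.0779  0.2344]Traceback (most recent call last):
  File "<stdin>", line 7, in <module>
    return _quantile_unchecked(
        a, q, axis, out, overwrite_input, method, keepdims, weights)
    return _ureduce(a,
                    func=_quantile_ureduce_func,
    ...<5 lines>...
                    overwrite_input=overwrite_input,
                    method=method)
    r = func(a, **kwargs)
    result = _quantile(arr,
                       quantiles=q,
    ...<2 lines>...
                       out=out,
                       weights=wgt)
    slices_having_nans = np.isnan(arr[-1, ...])
                                  ~~~^^^^^^^^^
IndexError: index -1 is out of bounds for axis 0 with size 0
```

View pics/t6.png

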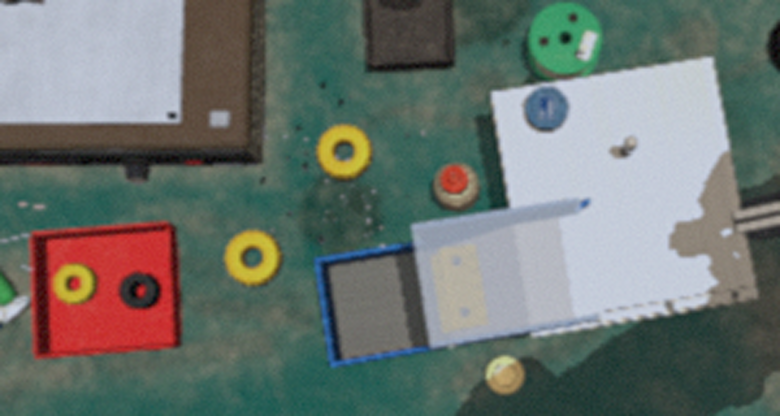

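The top view shows the nut at (75,284) and spacer at (140,290) in the tray. The bracket's flange face shows through the hood at (460,288), apparently at the foot of the slide. I'll check its height by projecting a model of it lying there.

Run:
```python
from h import *
i=grab('top')
def pr(im,X):
    T=im['T'];c=T[:3,:3].T@(X-T[:3,3]);return np.array([im['cx']+im['fx']*c[0]/-c[2],im['cy']-im['fy']*c[1]/-c[2]])
h=cv2.cvtColor(i['color'],cv2.COLOR_RGB2HSV).astype(int)
sub=h[240:300,270:335]; m=np.zeros((480,640),np.uint8); m[240:300,270:335]=(sub[...,0]>12)&(sub[...,0]<35)&(sub[...,1]>28)
n,l,s,c=cv2.connectedComponentsWithStats(m);k=1+np.argmax(s[1:,4]);v,u=np.where(l==k)
print(s[k],cv2.boxPoints(cv2.minAreaRect(np.c_[u,v].astype(np.float32))).round(1).tolist())
w=np.radians(56);sl=np.array([np.cos(w),-np.sin(w)]);nn=np.array([np.sin(w),np.cos(w)])
for up in(0,.01,.02,.03):
    end=np.array([.158,.007]); A=end-(.062+up)*sl; B=A+.032*nn; mid=A+.022*sl+.01*nn
    print(up,'mid',mid.round(3),[pr(i,J(q[0],y,q[1])).round(1).tolist() for q in(A,B) for y in(.048,.112)])
im=grab('wrist'); print([pr(im,J(x,.08,z)).round(0).tolist() for x,z in((.143,.044),(.2,.005))])
sc=grab('scene'); print([pr(sc,J(x,.08,z)).round(0).tolist() for x,z in((.143,.044),(.2,.005))])
```

```text
[298 297  13   3  22] [[298.0, 299.0], [298.0, 297.0], [310.0, 297.0], [310.0, 299.0]]
0 mid [0.144 0.046] [[292.5, 254.4], [297.5, 285.4], [279.3, 255.8], [284.2, 287.5]]
0.01 mid [0.138 0.054] [[295.2, 253.6], [300.2, 284.9], [281.8, 255.0], [286.9, 286.9]]
0.02 mid [0.133 0.062] [[297.8, 252.8], [302.9, 284.3], [284.5, 254.2], [289.6, 286.4]]
0.03 mid [0.127 0.071] [[300.6, 252.0], [305.7, 283.8], [287.1, 253.4], [292.3, 285.8]]
[[314.0, 214.0], [315.0, 195.0]]
[[270.0, 276.0], [249.0, 280.0]]
```

Run:
```python
from h import *
a=load('top'); b=grab('top')
A,B=[x['color'][240:305,225:340].astype(int) for x in(a,b)]; print('diff',abs(A-B).mean(),abs(A-B).max())
c=lambda im,r,s: cv2.resize(im['color'][r[1]:r[3],r[0]:r[2],::-1],(780,290 if s else 290),interpolation=cv2.INTER_CUBIC)
w=load('wrist')
cv2.imwrite('pics/last.png',np.vstack([c(b,(225,245,345,290),0),c(w,(160,110,480,230),1)]))
```

```text
diff 2.304437012263099 32
```

View pics/last.png

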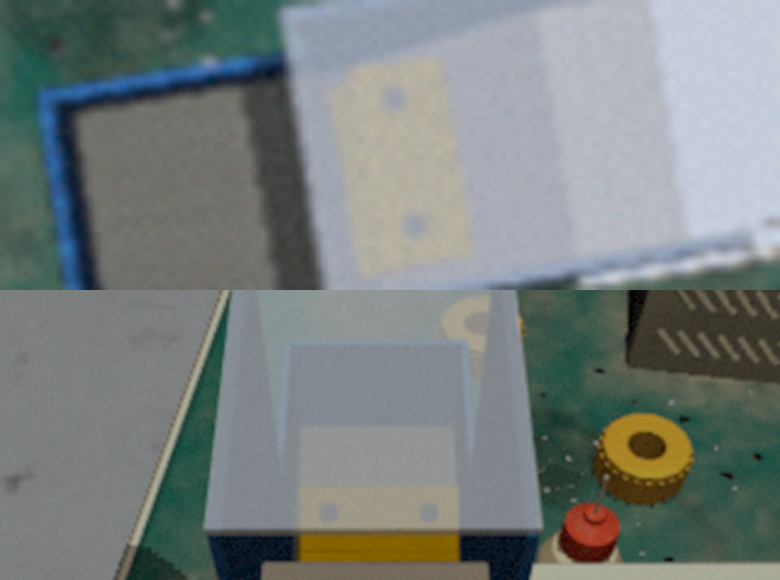

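The top crop shows the flange face at (400,165) with holes at (393,97) and (415,225). The wrist crop shows the same holes at (428,512) and (329,512). Triangulating these gives the true height.

Run:
```python
from h import *
a=load('top');w=load('wrist')
def ray(im,u,v):
    d=im['T'][:3,:3]@np.array([(u-im['cx'])/im['fx'],-(v-im['cy'])/im['fy'],-1]);return im['T'][:3,3],d/np.linalg.norm(d)
def tri(*rs):
    A=sum(np.eye(3)-np.outer(d,d) for _,d in rs);b=sum((np.eye(3)-np.outer(d,d))@c for c,d in rs);x=np.linalg.solve(A,b)
    return jig(x),[np.linalg.norm(np.cross(x-c,d)).round(4) for c,d in rs]
s=780/320;sy=290/120
f=lambda x,y:ray(a,225+x/6.5,245+y*45/290); g=lambda x,y:ray(w,160+x/s,110+(y-290)/sy)
print(tri(f(393,97),g(428,512)),tri(f(415,225),g(329,512)))
# flange far edges: top-view left corners vs wrist upper edge corners
print('far',tri(f(330,88),g(455,486)),tri(f(362,275),g(303,486)))
print('near',tri(f(440,58),g(460,560)),tri(f(468,258),g(300,560)))
```

```text
(array([0.1391, 0.0587, 0.0695]), [np.float64(0.0008), np.float64(0.0008)]) (array([0.1386, 0.0986, 0.0699]), [np.float64(0.0001), np.float64(0.0001)])
far (array([0.1583, 0.0495, 0.0624]), [np.float64(0.0019), np.float64(0.0019)]) (array([0.1575, 0.1106, 0.0632]), [np.float64(0.0004), np.float64(0.0004)])
near (array([0.1229, 0.0471, 0.0592]), [np.float64(0.0002), np.float64(0.0002)]) (array([0.1243, 0.1107, 0.057 ]), [np.float64(0.0003), np.float64(0.0003)])
```

The heel sits at about x=0.123, z=0.058. That matches the bracket resting on the tray floor against the slide, with bracket_mid at about (0.144, 0.046) in x and z, inside limits.

```bash
python3 -c "
from workcell import manip
print(manip.finish_job())"
```

```text
the job is handed in; nothing more can be done
None
```

I handed the job in: the nut and spacer are in the red tray, and the bracket rests in the catch tray, leaning on the foot of the slide; the verdict was not shown.

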